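# Unlock the pantry chest with the T-key

## Task

Take the T-handled key out of its wooden stand, set its blade into the round lock on top of the grey steel chest, and press it while turning to and fro until the blade finds the slot and drops fully home. Then turn the key clockwise, seen from above, as far as it goes to unlock the chest, and leave it upright and fully home in the lock. Do not move the jars or the tray of lids.

Things in the scene. Friction and masses are not known exactly. Their poses are not given: they have to be found in the camera images.
- key_handle (a point): Centre of the handle bar of a loose steel T-key (0.28 kg), standing upright in a wooden stand at the start. The bar is level, 100 mm long (this frame's x), 14 mm thick (y), 16 mm high (z up). Below it a round shank 18 mm in diameter, and a round flange 52 mm in diameter and 5 mm thick, its underside 59 mm below this point. A half turn of the key makes no difference.
- key_tip (a point): Centre of the lower end of the key's flat blade, 84 mm below the handle centre, same axes as the handle. The blade is 34 mm wide (x, parallel to the handle bar), 8 mm thick (y) and reaches 16 mm up from here; the flange's underside is 25 mm above this point.
- stand: Fixed wooden key stand, 85 x 85 x 45 mm, with a round hole 40 mm in diameter and 30 mm deep in its top. The key's flange rests on its top, so the handle centre is 104 mm above the table; lift the key 30 mm or more to clear it. Origin at the centre of its underside.
- lock_mouth (a point): Centre of the lock's mouth, level with its flat round lip (80 mm in diameter, 106 mm above the table) on top of the fixed grey chest (246 x 226 x 100 mm). z up, x from the chest's front to its back. The mouth is a round well, 41 mm in diameter, 11 mm deep. With the key fully home its flange rests on the lip: tip 25 mm below this point, handle centre 59 mm above it.
- rotor_face (a point): Point on the lock's axis at the floor of the well, 11 mm below the mouth; axes of the CHEST. The floor is a brass rotor with one slot across it, 13.5 mm wide, 41 long, 15 deep. The slot's direction is not reported: it lies up to 0.5 rad to either side of the chest's x axis. Press the blade on lightly (about 5 N) and turn it; within about 0.1 rad of the slot and 2 mm of its middle it drops 14 mm.
- rotor (a joint): Turn of the lock's rotor in rad, clockwise seen from above: 0 at the start (locked) for every direction of the slot, 1.571 at the stop (unlocked). Friction of about 0.18 N m, no spring: it stays where it is left, and a blade sliding on its face with 5 N does not turn it. The blade has up to 0.35 rad of play in the slot, so the key turns somewhat farther than the rotor.
- jar_tall: Bystander: closed glass jar of green pickles with a steel lid, 80 mm in diameter, 135 mm high, loose. Origin at the centre of its underside.
- jar_wide: Bystander: closed glass jar of amber preserve with a steel lid, 92 mm in diameter, 100 mm high, loose. Origin at the centre of its underside.
- lid_tray: Bystander: open cardboard tray with stacks of jar lids, 170 x 130 x 40 mm, loose. Origin at the centre of its underside.

How it is judged:
On the way:
1. the key is fully home in the lock, before the rotor has been turned far (z of key_handle in the frame of lock_mouth below 0.063 m and horizontal distance between key_handle and lock_mouth below 0.012 m and angle between key_handle's own z axis and vertical below 0.15 rad and value of joint rotor below 0.8 rad), for 0.2 s.
At the end, for the whole second after the job is handed in: The rotor is turned to its stop (more than 1.4 of 1.571 rad), and the key stands at rest, upright (within 0.15 rad), fully home in the lock (handle centre less than 63 mm above the mouth and within 12 mm of its axis) (value of joint rotor above 1.4 rad and z of key_handle in the frame of lock_mouth below 0.063 m and horizontal distance between key_handle and lock_mouth below 0.012 m and angle between key_handle's own z axis and vertical below 0.15 rad); the robot touches nothing.
It fails at once if a jar or the tray of lids is moved by more than 20 mm or tipped (distance of any of jar_tall, jar_wide, lid_tray from where it was at the start of the episode above 0.02 m or angle between any of jar_tall, jar_wide's own z axis and vertical above 0.3 rad).
It also fails if it takes over 72 s, if anything falls off the work surface, if the arm or the gripper's body presses on something with over 40 N, if the wrist force passes 120 N, or if a joint passes its speed limit or range.

## Robot

A 7-joint arm with a two-finger parallel gripper is mounted at the origin on the work surface. World frame = base frame: x ahead of the robot, y to its left, z up, the work surface at z = 0. Lengths are in m, angles in rad, forces in N, time in s.
With the tool pointing down it reaches from about 0.4 to 0.875 m from the base axis. Payload 6.5 kg.
Tool frame: the origin (TCP) lies midway between the tips of the shut fingers; the grasp point (between the pads) lies 19 mm behind it; z points along the fingers, y is the line along which they close (so a half turn about z gives the same grasp; the last joint's range is limited). The gripper opens to 88 mm and grips with 3 to 60 N. Pads are 18 mm wide; open, the fingers measure 123 mm over their backs; the gripper's body (75 mm by 187 mm) begins 45 mm behind the grasp point.
Start: joints at [1.137, 0.536, -0.004, 1.538, 0.003, 1.067, -0.071], TCP at [0.234, -0.607, 0.239] pointing down, gripper open.
Joint ranges: [-2.7, 2.7], [-0.37, 2.16], [-1.27, 1.26], [0.24, 2.4], [-1.31, 4.45], [0.19, 1.91], [-2.76, 2.76]. Speed limits (rad/s): [2.39, 2.39, 3.14, 3.14, 3.14, 3.14, 3.14].

## Interface

Orientations are given as a rotation vector (axis times angle).
In Python, from plant import r gives the robot as it stands.
- The arm moves only by the tool carry_out, never from a script. Its argument "moves" is a list of rows, each an object with "slide": the shift along the tool's x, y, z in units of 50 mm (1.0 is 50 mm), a list of three; "yaw": the turn about the tool's z in units of 8 degrees (1.0 is 8 degrees). A call has 1 to 20 rows; each row shifts and turns the commanded pose from where the row before left it, along the tool's axes as they then stand; what a row does not reach is not made up. A row lasts 1/10 s, in which the tool goes at most 50 mm and 8.59 degrees, less where a joint would pass 70% of its speed; a pose out of reach is approached as far as the arm can. A call is refused whole if a number of a shift passes 1 or a number of a turn 1, either way. A call with a gripper value outside its range is refused whole. "hand" is the gripper command: -1 is fully open, 1 is shut, values between are in proportion, set as the call begins (left out, the last holds). The fingers move at their own pace and stop on an object; "grip_force" is the grip in N (left out, the last holds). Time passes only in rows, so rows that do not move let the fingers close. It gives the time, the measured TCP pose, the force, the opening and the grip force at its end, in the units of the state.
- r.read_state(): the state, without advancing time (a new reading comes with each control period).
- r.camera(name): name is "side" or "top"; returns the picture (384x512x3 uint8, red, green, blue); there is no depth.
- r.camera_info(name): a dict with "fovy" (degrees; the focal length in pixels is half the picture's height over the tangent of half this angle, whatever the lens; pixels are square), "cx", "cy" (the principal point, pixels), "dist" ([k1, k2, p1, p2, k3] as OpenCV has them; the pictures are not rectified), "R" (3x3) and "t" (3): a world point X has camera coordinates R X + t. Camera axes: x right, y down, z forward; pixel columns grow to the right and rows downward; lengths in m; the calibration is good to about 2 mm. A picture is of the moment at which its call begins. camera_info takes no time and is no camera call.
- r.sign_off(): hands the job in; it is judged then, once.
Trained networks look in the newest picture that a camera, given by its name, has taken for a name from the list of things; names that differ only in an ending like _2 or _b are one class to them, and where a whole thing is asked for, a point or a joint stands for the part that bears it (a point fixed in the world has none). Each returns a list of dicts, best first, with "confidence" (0 to 1); they miss things now and then, are a little off and sometimes report something else, mostly with a low value. They report only what shows in the picture. A call takes as long as a camera call.
- r.spot_in(camera, thing): "extent" ([left, top, right, bottom] in pixels, round what is visible of it).
- r.silhouettes(camera, thing): "region" (384x512 bool, what is visible of it) and "extent" ([left, top, right, bottom] in pixels, round what is visible of it).
The state is a dict: "time": time; "joints": joint angles; "qvel": joint speeds; "tau": joint torques, N m; "tool_pos": TCP position; "ee_rot": TCP orientation; "contact_force": force on the tool from outside, world axes, zero at the start; "wrist_torque": the same for the moment, N m; "grip_width": opening from 0.0 (shut) to 1.0 (fully open); "grip_force": force on a finger pad.
Only numpy, scipy, OpenCV 4.12 (cv2) and the standard library are available. Lean on these libraries where they do the work, as an engineer would, in place of code of your own. Each camera call takes 0.05 s, during which the arm holds its last target. There are 200 camera calls.

## Working session

There is one attempt and no reset: what is moved stays moved. The work goes in short steps, Python scripts to look and compute and a tool call to move; the robot and the scene stay as the last step left them, time stands still between calls to the robot, and variables do not carry over. Pictures are saved under pics/ and viewed, at most 10 in all, crops included, and the job is handed in when it is done.

Besides the shell and the picture viewer there is one more tool, called after "Call:" in YAML: its name, and indented under it one key for each argument. carry_out: Moves the arm, as the interface text tells. Its arguments: {"type":"object","properties":{"moves":{"type":"array","items":{"type":"object","properties":{"slide":{"type":"array","items":{"type":"number"}},"yaw":{"type":"number"}}}},"hand":{"type":"number"},"grip_force":{"type":"number"}},"required":["moves"]}

```bash
mkdir -p pics; ls
cat > h.py <<'E'
import numpy as np, cv2
from plant import r
def cam(n):
    i=r.camera_info(n); f=192/np.tan(np.radians(i["fovy"])/2)
    K=np.array([[f,0,i["cx"]],[0,f,i["cy"]],[0,0,1]]); return K,np.array(i["dist"],float),np.array(i["R"]),np.array(i["t"])
def at_z(n,uv,z):
    K,d,R,t=cam(n); p=cv2.undistortPoints(np.array(uv,float).reshape(-1,1,2),K,d).reshape(-1,2)
    D=np.c_[p,np.ones(len(p))]@R; C=-R.T@t
    return C+D*((z-C[2])/D[:,2])[:,None]
def proj(n,X):
    K,d,R,t=cam(n); return cv2.projectPoints(np.array(X,float).reshape(-1,3),cv2.Rodrigues(R)[0],t,K,d)[0].reshape(-1,2)
def save(n,f):
    im=r.camera(n); cv2.imwrite("pics/"+f,im[:,:,::-1]); return im
E
python3 - <<'E'
from h import *
a=save("top","top0.png"); b=save("side","side0.png")
cv2.imwrite("pics/both0.png",cv2.resize(np.vstack([a,b])[:,:,::-1],None,fx=.78,fy=.78))
for n in("top","side"):
    K,d,R,t=cam(n); print(n,K[0,0],-R.T@t,R[2])
    for th in("key_handle","stand","lock_mouth","rotor","jar_tall","jar_wide","lid_tray"):
        print(n,th,[(np.round(o["extent"]).tolist(),round(o["confidence"],2)) for o in r.spot_in(n,th)[:2]])
print(r.read_state())
E
```

```text
pics
top 447.0228267475843 [ 0.52345234 -0.0042629   1.22548929] [ 0.05745455  0.00764447 -0.99831886]
top key_handle [([123.0, 184.0, 142.0, 223.0], 0.8)]
top stand [([118.0, 188.0, 157.0, 219.0], 0.71)]
top lock_mouth [([189.0, 148.0, 292.0, 254.0], 0.73)]
top rotor [([229.0, 191.0, 246.0, 207.0], 0.71)]
top jar_tall [([363.0, 211.0, 407.0, 242.0], 0.69)]
top jar_wide [([139.0, 115.0, 180.0, 151.0], 0.96)]
top lid_tray [([339.0, 92.0, 392.0, 158.0], 0.7)]
side 385.68296964875753 [ 0.51041202 -0.62023126  0.6499878 ] [ 0.09340919  0.74253182 -0.66326558]
side key_handle []
side stand [([202.0, 130.0, 243.0, 154.0], 0.59)]
side lock_mouth [([176.0, 156.0, 301.0, 255.0], 0.62), ([315.0, 286.0, 431.0, 382.0], 0.52)]
side rotor []
side jar_tall [([193.0, 312.0, 244.0, 383.0], 0.93)]
side jar_wide [([279.0, 122.0, 313.0, 171.0], 0.96)]
side lid_tray []
{'time': 0.8, 'joints': array([ 1.13681595,  0.53639754, -0.00441065,  1.53790009,  0.00257151,
        1.06731174, -0.07120681]), 'qvel': array([-6.61845126e-05, -4.56283056e-04, -7.76349480e-04,  1.32377899e-04,
       -8.56326928e-04,  2.97235771e-03,  1.41215446e-03]), 'tau': array([-6.79896002e-04, -5.70850182e+01,  9.89198014e-01, -2.51907867e+01,
       -5.63058152e-02,  1.08230111e-02, -1.32292769e-05]), 'tool_pos': array([ 0.23371389, -0.60651641,  0.23871734]), 'ee_rot': array([-3.08860661e+00, -5.74494408e-01,  1.89210491e-06]), 'contact_force': array([0.40113322, 0.19210334, 0.32010949]), 'wrist_torque': array([ 0.01909833,  0.04022332, -0.01431154]), 'grip_force': 0.0, 'grip_width': 1.0008354706975893}
```

View pics/top0.png

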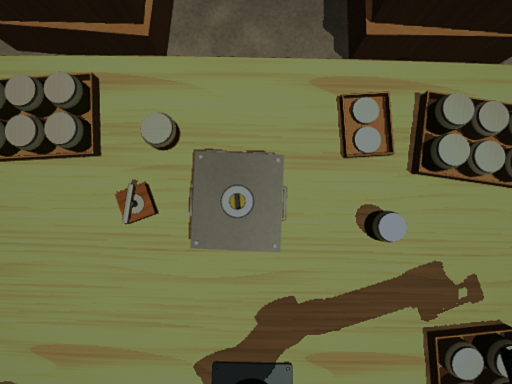

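View pics/side0.png

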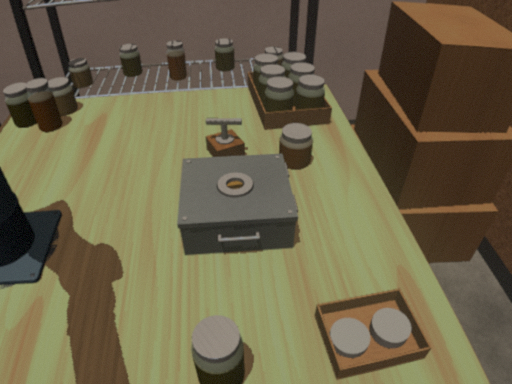

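Run:
```python
from h import *
a=cv2.imread("pics/top0.png"); b=cv2.imread("pics/side0.png")
z=lambda im,x,y,w,h,s:cv2.resize(im[y:y+h,x:x+w],None,fx=s,fy=s,interpolation=cv2.INTER_CUBIC)
A=z(a,207,176,60,50,6.6667); B=z(a,105,172,60,50,6.6667); C=z(a,180,142,120,120,2.5); D=z(b,170,110,150,112.5.__int__(),2.66)
row=lambda p,q:np.hstack([cv2.resize(p,(400,300)),cv2.resize(q,(400,300))])
cv2.imwrite("pics/crops.png",np.vstack([row(A,B),row(C,D)]))
for th in("key_handle","lock_mouth","stand","rotor"):
    for o in r.silhouettes("top",th)[:1]:
        m=o["region"].astype(np.uint8); c=max(cv2.findContours(m,0,2)[0],key=cv2.contourArea); M=cv2.moments(m,True)
        print(th,o["confidence"],M["m00"],M["m10"]/M["m00"],M["m01"]/M["m00"],cv2.minAreaRect(c))
```

```text
key_handle 0.96 476.0 131.82983193277312 203.14915966386553 ((134.01351928710938, 203.91893005371094), (19.39908218383789, 38.962562561035156), 9.462322235107422)
lock_mouth 0.77 8260.0 237.15593220338982 200.52397094430992 ((237.29611206054688, 199.7642822265625), (96.31754302978516, 100.67098236083984), 1.9414864778518677)
stand 0.92 777.0 139.26383526383526 201.988416988417 ((138.79847717285156, 201.98312377929688), (34.412540435791016, 31.661176681518555), 70.82099914550781)
rotor 0.73 196.0 236.30102040816325 200.74489795918367 ((236.5, 200.5), (15.0, 15.0), 90.0)
```

View pics/crops.png

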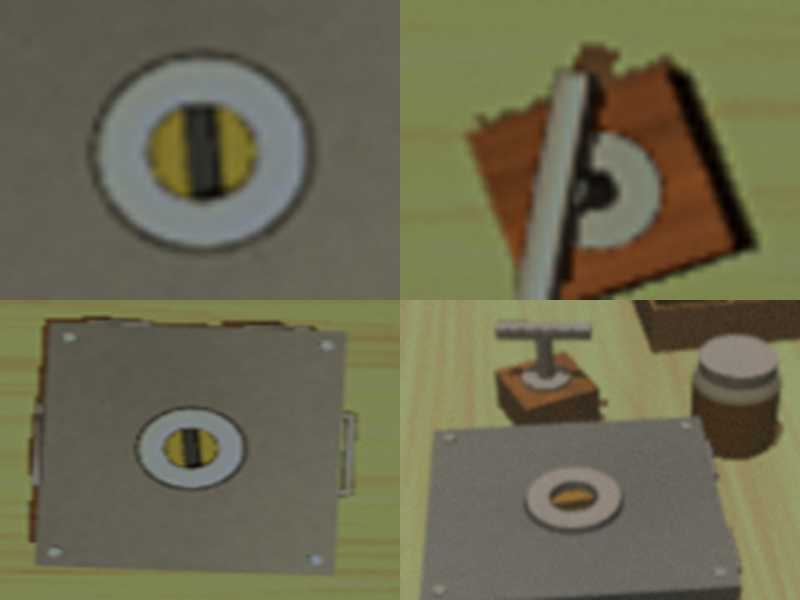

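Run:
```python
from h import *
a=cv2.imread("pics/top0.png"); hsv=cv2.cvtColor(a,cv2.COLOR_BGR2HSV)
# lip: bright low-saturation in window
def win(m,x0,y0,x1,y1):
    o=np.zeros_like(m); o[y0:y1,x0:x1]=m[y0:y1,x0:x1]; return o
g=cv2.cvtColor(a,cv2.COLOR_BGR2GRAY)
lip=win(((g>135)).astype(np.uint8),215,178,262,225)
c=max(cv2.findContours(lip,0,1)[0],key=cv2.contourArea); e=cv2.fitEllipse(c); print("lip",e,at_z("top",[e[0]],.106))
P=at_z("top",c.reshape(-1,2),.106)[:,:2]; q=cv2.minEnclosingCircle(P.astype(np.float32)); print(q)
# brass
br=win(((hsv[...,1]>100)&(hsv[...,2]>90)).astype(np.uint8),225,188,250,214); pts=np.argwhere(br)[:,::-1]
print("brass",len(pts),pts.min(0),pts.max(0))
n,l,s,ce=cv2.connectedComponentsWithStats(br); print(s,ce)
# slot: dark within brass hull
sl=win((g<75).astype(np.uint8),229,190,246,210); 
for k in range(191,209): 
    w=np.clip(100-g[k,229:246].astype(float),0,None); print(k, g[k,228:247].tolist())
# handle
t=win(((g>125)&(hsv[...,1]<70)).astype(np.uint8),115,176,150,228); n,l,s,ce=cv2.connectedComponentsWithStats(t); print(s)
for k in range(180,227): 
    x=np.flatnonzero(t[k]); print(k,x.min() if len(x) else '',x.max() if len(x) else '',end=' | ')
```

```text
Traceback (most recent call last):
cv2.error: OpenCV(4.12.0) /io/opencv/modules/imgproc/src/shapedescr.cpp:361: error: (-201:Incorrect size of input array) There should be at least 5 points to fit the ellipse in function 'fitEllipseNoDirect'
```

Run:
```python
from h import *
a=cv2.imread("pics/top0.png"); g=cv2.cvtColor(a,cv2.COLOR_BGR2GRAY)
print("row201",g[201,215:262].tolist()); print("sat",cv2.cvtColor(a,cv2.COLOR_BGR2HSV)[201,215:262,1].tolist())
for k in range(190,211): print(k,g[k,226:249].tolist())
print()
for k in range(181,226,2): print(k,g[k,118:142].tolist())
```

```text
row201 [92, 93, 91, 91, 90, 67, 85, 122, 132, 131, 131, 132, 132, 109, 85, 96, 109, 110, 111, 90, 55, 45, 45, 45, 41, 90, 111, 112, 112, 108, 110, 123, 130, 133, 132, 131, 135, 106, 65, 80, 97, 97, 95, 95, 96, 97, 96]
sat [40, 40, 41, 41, 41, 41, 33, 22, 13, 15, 17, 15, 22, 11, 97, 172, 167, 167, 165, 161, 100, 28, 33, 28, 87, 159, 166, 162, 163, 168, 73, 12, 19, 19, 22, 26, 27, 10, 42, 46, 43, 41, 42, 42, 41, 41, 43]
190 [95, 124, 133, 132, 131, 129, 130, 130, 132, 130, 130, 131, 131, 131, 129, 130, 131, 130, 131, 132, 132, 123, 89]
191 [124, 132, 130, 130, 130, 130, 130, 132, 134, 133, 134, 133, 132, 133, 132, 132, 131, 131, 130, 131, 133, 133, 123]
192 [132, 132, 130, 129, 131, 132, 134, 132, 132, 133, 129, 125, 126, 130, 131, 134, 132, 132, 130, 132, 131, 133, 134]
193 [131, 130, 131, 130, 132, 132, 131, 113, 86, 77, 74, 73, 71, 89, 107, 123, 132, 133, 131, 131, 132, 132, 133]
194 [130, 131, 131, 132, 133, 125, 104, 94, 62, 36, 39, 38, 28, 61, 96, 111, 118, 126, 133, 131, 130, 130, 132]
195 [131, 130, 131, 133, 124, 98, 89, 100, 73, 40, 41, 44, 29, 63, 100, 108, 100, 110, 127, 13
[... 3585 characters left out ...]
0, 74, 74, 75]
215 [123, 123, 127, 121, 85, 98, 117, 127, 134, 131, 64, 23, 27, 71, 74, 72, 75, 75, 77, 76, 76, 76, 74, 74]
217 [124, 124, 125, 125, 95, 109, 122, 130, 134, 119, 47, 18, 30, 76, 80, 79, 75, 75, 75, 74, 74, 74, 71, 69]
219 [124, 123, 126, 124, 95, 113, 127, 131, 133, 100, 38, 51, 70, 76, 75, 76, 74, 69, 66, 54, 42, 28, 32, 70]
221 [124, 122, 124, 124, 108, 116, 128, 134, 133, 69, 35, 67, 70, 66, 43, 40, 39, 60, 61, 113, 120, 118, 128, 127]
223 [124, 123, 123, 124, 122, 120, 92, 68, 55, 35, 29, 41, 63, 86, 116, 120, 127, 127, 125, 125, 125, 124, 125, 123]
225 [125, 123, 123, 123, 123, 124, 124, 123, 123, 127, 126, 125, 126, 126, 125, 124, 123, 124, 124, 124, 125, 123, 124, 125]
```

```bash
cat >> h.py <<'E'
def cross(row,x0,lev):  # all subpixel crossings (x, rising?)
    s=row.astype(float)-lev; k=np.flatnonzero(s[:-1]*s[1:]<0); return [(x0+i+s[i]/(s[i]-s[i+1]),s[i]<0) for i in k]
def line(n,P,z):
    W=at_z(n,P,z)[:,:2]; vx,vy,x,y=cv2.fitLine(W.astype(np.float32),cv2.DIST_HUBER,0,.01,.01).ravel()
    return np.arctan2(vy,vx)*np.sign(vx),W.mean(0),np.ptp(W,0)
E
python3 - <<'E'
from h import *
a=cv2.imread("pics/top0.png"); g=cv2.cvtColor(a,cv2.COLOR_BGR2GRAY)
# slot
L,R_=[],[]
for k in range(195,206):
    c=cross(g[k,231:244],231,75); L.append((min(x for x,u in c if not u),k)); R_.append((max(x for x,u in c if u and x<242),k))
for P in(L,R_): print("slot",line("top",P,.095))
# lip: radial outer edge & brass mouth
c0=np.array([237.,201.]); pts=[]
for t in np.arange(0,2*np.pi,np.pi/36):
    s=np.arange(11,20,.1); v=cv2.remap(g.astype(np.float32),(c0[0]+s*np.cos(t)).astype(np.float32)[None],(c0[1]+s*np.sin(t)).astype(np.float32)[None],cv2.INTER_LINEAR)[0]
    k=np.flatnonzero(v<108)
    if len(k): pts.append(c0+s[k[0]]*np.array([np.cos(t),np.sin(t)]))
W=at_z("top",pts,.106)[:,:2]
s=np.linalg.lstsq(np.c_[2*W,np.ones(len(W))],(W**2).sum(1),rcond=None)[0]; print("lip",s[:2],np.sqrt(s[2]+s[:2]@s[:2]),len(pts))
# handle top: right edge (bright->dark)
Rr=[]; Cm=[]
for k in range(186,221):
    c=[x for x,u in cross(g[k,120:136],120,80) if not u]; Rr.append((c[0] if len(c)==1 else max(x for x in c if x<135-(k-186)*.17),k))
a_,m,_=line("top",Rr,.112); print("bar right edge",a_,m)
n=np.array([-np.sin(a_),np.cos(a_)]); print("centre-line pt",m+n*.007)
# ends along centre line
mm=m+n*.007; d=np.array([np.cos(a_),np.sin(a_)]); ss=np.arange(-.07,.07,.001)
uv=proj("top",np.c_[mm+ss[:,None]*d,np.full(len(ss),.112)]).astype(np.float32)
v=cv2.remap(g,uv[None,:,0],uv[None,:,1],cv2.INTER_LINEAR)[0]; print(v.tolist()); print("mid at s=0:",mm)
# stand check, side view of key
for th in("stand","jar_wide","jar_tall"):
    o=r.silhouettes("top",th)
    if o: x=o[0]["extent"]; print(th,at_z("top",[[x[0],x[1]],[x[2],x[3]]],.045 if th=="stand" else .1).round(3))
E
```

```text
Traceback (most recent call last):
ValueError: max() iterable argument is empty
```

```bash
cat > m1.py <<'E'
from h import *
a=cv2.imread("pics/top0.png"); g=cv2.cvtColor(a,cv2.COLOR_BGR2GRAY)
L,R_=[],[]
for k in range(195,206):
    c=cross(g[k,231:244],231,75.5); L.append((min(x for x,u in c if not u),k)); R_.append((max(x for x,u in c if u and x<242),k))
for P in(L,R_): print("slot",line("top",P,.095))
c0=np.array([237.,201.]); pts=[]
for t in np.arange(0,2*np.pi,np.pi/36):
    s=np.arange(11,20,.1); v=cv2.remap(g.astype(np.float32),(c0[0]+s*np.cos(t)).astype(np.float32)[None],(c0[1]+s*np.sin(t)).astype(np.float32)[None],cv2.INTER_LINEAR)[0]
    k=np.flatnonzero(v<108)
    if len(k): pts.append(c0+s[k[0]]*np.array([np.cos(t),np.sin(t)]))
W=at_z("top",pts,.106)[:,:2]
s=np.linalg.lstsq(np.c_[2*W,np.ones(len(W))],(W**2).sum(1),rcond=None)[0]; print("lip",s[:2],np.sqrt(s[2]+s[:2]@s[:2]),len(pts))
Rr=[]
for k in range(186,221):
    c=[x for x,u in cross(g[k,120:136],120,80.5) if not u and abs(x-(132.3-(k-186)*.165))<1.5]
    if c: Rr.append((c[0],k))
a_,m,_=line("top",Rr,.112); print("bar right edge",a_,m,len(Rr))
n=np.array([-np.sin(a_),np.cos(a_)]); mm=m+n*.007
d=np.array([np.cos(a_),np.sin(a_)]); ss=np.arange(-.07,.07,.002)
uv=proj("top",np.c_[mm+ss[:,None]*d,np.full(len(ss),.112)]).astype(np.float32)
v=cv2.remap(g,uv[None,:,0],uv[None,:,1],cv2.INTER_LINEAR)[0]; print(list(zip((ss*1e3).round().astype(int).tolist(),v.tolist()))); print("mid at s=0:",mm)
E
python3 m1.py
```

```text
slot (np.float32(0.09779392), array([0.54399606, 0.05315352]), array([0.0252312 , 0.00249149]))
slot (np.float32(0.069256574), array([0.54429631, 0.03941447]), array([0.02523194, 0.00230467]))
lip [0.54162864 0.04601103] 0.038208252933651606 72
bar right edge -0.12580056 [0.53030527 0.31418274] 35
[(-70, 124), (-68, 124), (-66, 125), (-64, 124), (-62, 120), (-60, 120), (-58, 122), (-56, 124), (-54, 120), (-52, 102), (-50, 111), (-48, 124), (-46, 128), (-44, 128), (-42, 128), (-40, 127), (-38, 127), (-36, 128), (-34, 128), (-32, 127), (-30, 128), (-28, 128), (-26, 128), (-24, 128), (-22, 128), (-20, 128), (-18, 128), (-16, 128), (-14, 127), (-12, 127), (-10, 127), (-8, 127), (-6, 127), (-4, 127), (-2, 127), (0, 126), (2, 126), (4, 126), (6, 127), (8, 127), (10, 126), (12, 125), (14, 126), (16, 125), (18, 126), (20, 127), (22, 127), (24, 126), (26, 125), (28, 126), (30, 126), (32, 126), (34, 126), (36, 125), (38, 126), (40, 126), (42, 126), (44, 124), (46, 113), (48, 100), (50, 90), (52, 101), (54, 106), (56, 115), (58, 125), (60, 126), (62, 125), (64, 124), (66, 124), (68, 124)]
mid at s=0: [0.53118355 0.32112742]
```

Call:
carry_out:
  moves:
    - {"slide":[0.55,-0.68,0]}
    - {"slide":[0.55,-0.68,0]}
    - {"slide":[0.55,-0.68,0]}
    - {"slide":[0.55,-0.68,0]}
    - {"slide":[0.55,-0.68,0]}
    - {"slide":[0.55,-0.68,0]}
    - {"slide":[0.55,-0.68,0]}
    - {"slide":[0.55,-0.68,0]}
    - {"slide":[0.55,-0.68,0]}
    - {"slide":[0.55,-0.68,0]}
    - {"slide":[0.55,-0.68,0]}
    - {"slide":[0.55,-0.68,0]}
    - {"slide":[0.55,-0.68,0]}
    - {"slide":[0.55,-0.68,0]}
    - {"slide":[0.55,-0.68,0]}
    - {"slide":[0.55,-0.68,0]}
    - {"slide":[0.55,-0.68,0]}
    - {"slide":[0.55,-0.68,0]}
    - {"slide":[0.55,-0.68,0]}
    - {"slide":[0.55,-0.68,0]}
  hand: -1

```text
$.moves[0]: bad value
```

Call:
carry_out:
  moves:
    - {"yaw":-1}
    - {"yaw":-1}
    - {"yaw":-1}
    - {"yaw":-1}
    - {"yaw":-1}
    - {"yaw":-1}
    - {"yaw":-1}
    - {"yaw":-1}
    - {"yaw":-1}
    - {"yaw":-1}
    - {"yaw":-1}
    - {"yaw":-1}
    - {"yaw":-1}
    - {"yaw":-1}
    - {"yaw":-1}
    - {"yaw":-1}
    - {"yaw":-1}
    - {"yaw":-1}
    - {"yaw":-0.96}
    - {}

```text
$.moves[0]: bad value
```

```bash
cat >> h.py <<'E'
from scipy.spatial.transform import Rotation as Ro
def goal(p,psi):
    s=r.read_state(); M=Ro.from_rotvec(s["ee_rot"]).as_matrix(); ps=np.arctan2(M[1,0],M[0,0])
    d=M.T@(np.array(p)-s["tool_pos"])
    print("t",s["time"],"tcp",s["tool_pos"].round(4),"psi",ps.round(4),"tilt",np.arccos(-M[2,2]).round(4),"q",s["joints"].round(2).tolist())
    print("F",s["contact_force"].round(2),"T",s["wrist_torque"].round(3),"w",round(s["grip_width"]*88,1),"gf",s["grip_force"])
    print("slide units",(d/.05).round(3),"yaw units",round(float(-((psi-ps+np.pi)%(2*np.pi)-np.pi)/np.radians(8)),3))
E
python3 - <<'E'
from h import *
goal([.530,.3213,.2387],np.pi-.126)
print(proj("side",[[.530,.3213,.104],[.5416,.046,.106]]))
E
```

```text
t 1.0 tcp [ 0.2337 -0.6065  0.2387] psi 0.3679 tilt 0.0 q [1.14, 0.54, -0.0, 1.54, 0.0, 1.07, -0.07]
F [-0.35  0.56  0.85] T [-0.014 -0.006 -0.015] w 87.9 gf 0.0
slide units [ 1.2202e+01 -1.5184e+01 -1.0000e-03] yaw units -18.963
[[222.92368242 121.32101794]
 [234.23161248 182.89100464]]
```

Call:
carry_out:
  moves:
    - {"slide":[0.55,-0.68,0],"yaw":0}
    - {"slide":[0.55,-0.68,0],"yaw":0}
    - {"slide":[0.55,-0.68,0],"yaw":0}
    - {"slide":[0.55,-0.68,0],"yaw":0}
    - {"slide":[0.55,-0.68,0],"yaw":0}
    - {"slide":[0.55,-0.68,0],"yaw":0}
    - {"slide":[0.55,-0.68,0],"yaw":0}
    - {"slide":[0.55,-0.68,0],"yaw":0}
    - {"slide":[0.55,-0.68,0],"yaw":0}
    - {"slide":[0.55,-0.68,0],"yaw":0}
    - {"slide":[0.55,-0.68,0],"yaw":0}
    - {"slide":[0.55,-0.68,0],"yaw":0}
    - {"slide":[0.55,-0.68,0],"yaw":0}
    - {"slide":[0.55,-0.68,0],"yaw":0}
    - {"slide":[0.55,-0.68,0],"yaw":0}
    - {"slide":[0.55,-0.68,0],"yaw":0}
    - {"slide":[0.55,-0.68,0],"yaw":0}
    - {"slide":[0.55,-0.68,0],"yaw":0}
    - {"slide":[0.55,-0.68,0],"yaw":0}
    - {"slide":[0.55,-0.68,0],"yaw":0}
  hand: -1

```text
time: 3.0
tool_pos: [0.5029, 0.2274, 0.2388]
ee_rot: [3.089, 0.574, 0.001]
contact_force: [1.1, -0.2, -0.2]
grip_width: 0.999
grip_force: 0.0
```

Call:
carry_out:
  moves:
    - {"slide":[0,0,0],"yaw":-1}
    - {"slide":[0,0,0],"yaw":-1}
    - {"slide":[0,0,0],"yaw":-1}
    - {"slide":[0,0,0],"yaw":-1}
    - {"slide":[0,0,0],"yaw":-1}
    - {"slide":[0,0,0],"yaw":-1}
    - {"slide":[0,0,0],"yaw":-1}
    - {"slide":[0,0,0],"yaw":-1}
    - {"slide":[0,0,0],"yaw":-1}
    - {"slide":[0,0,0],"yaw":-1}
    - {"slide":[0,0,0],"yaw":-1}
    - {"slide":[0,0,0],"yaw":-1}
    - {"slide":[0,0,0],"yaw":-1}
    - {"slide":[0,0,0],"yaw":-1}
    - {"slide":[0,0,0],"yaw":-1}
    - {"slide":[0,0,0],"yaw":-1}
    - {"slide":[0,0,0],"yaw":-1}
    - {"slide":[0,0,0],"yaw":-1}
    - {"slide":[0,0,0],"yaw":-0.96}
    - {"slide":[0,0,0],"yaw":0}

```text
time: 5.0
tool_pos: [0.5025, 0.2255, 0.2385]
ee_rot: [-0.198, -3.135, -0.0]
contact_force: [-0.4, 0.3, -0.9]
grip_width: 1.001
grip_force: 0.0
```

Run:
```python
from h import *
goal([.530,.3213,.2387],np.pi-.126)
```

```text
t 5.0 tcp [0.5025 0.2255 0.2385] psi 3.0157 tilt 0.0006 q [0.26, 0.6, -1.07, 1.76, 0.57, 1.13, 0.46]
F [-0.36  0.32 -0.89] T [ 0.024 -0.202 -0.009] w 88.1 gf 0.0
slide units [-0.304  1.97  -0.004] yaw units 0.001
```

Call:
carry_out:
  moves:
    - {"slide":[-0.1,0.66,0],"yaw":0}
    - {"slide":[-0.1,0.66,0],"yaw":0}
    - {"slide":[-0.1,0.65,0],"yaw":0}
    - {"slide":[0,0,0.3],"yaw":0}
    - {"slide":[0,0,0.4],"yaw":0}
    - {"slide":[0,0,0.4],"yaw":0}
    - {"slide":[0,0,0],"yaw":0}
    - {"slide":[0,0,0],"yaw":0}

```text
time: 5.8
tool_pos: [0.5297, 0.321, 0.1837]
ee_rot: [-0.202, -3.135, 0.001]
contact_force: [-0.6, 0.6, -0.8]
grip_width: 0.999
grip_force: 0.0
```

Run:
```python
from h import *
goal([.530,.3213,.095],np.pi-.126)
a=save("top","top1.png"); b=save("side","side1.png")
z=lambda im,x,y:cv2.resize(im[y:y+120,x:x+160,::-1],(400,300),interpolation=cv2.INTER_CUBIC)
cv2.imwrite("pics/c1.png",np.hstack([z(a,60,140),z(b,150,50)]))
```

```text
t 5.8 tcp [0.5297 0.321  0.1837] psi 3.0131 tilt 0.0008 q [0.02, 0.75, -0.96, 1.63, 0.67, 1.12, 0.32]
F [-0.64  0.62 -0.79] T [ 0.086 -0.148 -0.01 ] w 87.9 gf 0.0
slide units [-0.006  0.008  1.774] yaw units -0.017
```

View pics/c1.png

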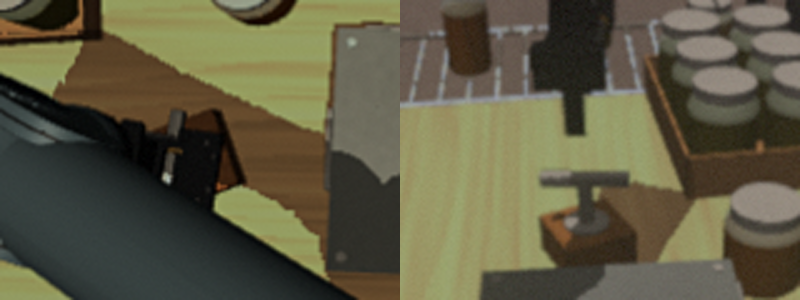

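Run:
```python
from h import *
print(proj("side",[[.5297,.321,.184],[.5297-.004,.321-.05,.184],[.530,.3213,.112]]))
b=cv2.cvtColor(cv2.imread("pics/side1.png"),cv2.COLOR_BGR2GRAY)
for k in (90,95,100): print(k,b[k,210:232].tolist())
for k in (119,121,123): print(k,b[k,200:248].tolist())
```

```text
[[221.37812086  95.04038889]
 [220.68981802 103.97406067]
 [222.78405299 118.79234102]]
90 [146, 142, 142, 135, 114, 69, 41, 30, 37, 33, 33, 34, 44, 82, 127, 146, 153, 151, 152, 150, 149, 151]
95 [148, 150, 147, 144, 127, 90, 53, 36, 34, 34, 35, 34, 41, 72, 124, 149, 149, 152, 151, 151, 150, 151]
100 [153, 151, 145, 144, 138, 111, 63, 39, 40, 36, 36, 34, 33, 66, 124, 148, 147, 150, 149, 153, 150, 150]
119 [149, 149, 147, 147, 146, 144, 137, 138, 137, 136, 136, 137, 135, 135, 134, 132, 134, 128, 106, 84, 83, 81, 81, 80, 76, 79, 82, 78, 81, 79, 77, 80, 79, 82, 88, 83, 83, 80, 82, 85, 85, 104, 138, 145, 149, 149, 150, 149]
121 [150, 148, 145, 146, 144, 124, 104, 97, 95, 86, 84, 91, 94, 96, 87, 82, 80, 77, 66, 62, 64, 65, 67, 62, 63, 65, 61, 63, 64, 63, 63, 64, 59, 59, 63, 59, 58, 60, 61, 63, 63, 94, 136, 143, 142, 150, 152, 154]
123 [151, 146, 147, 148, 147, 128, 97, 71, 69, 70, 69, 69, 67, 67, 68, 66, 72, 66, 60, 59, 55, 55, 57, 60, 57, 55, 51, 55, 55, 54, 58, 58, 56, 57, 57, 57, 53, 53, 56, 50, 54, 80, 99, 94, 90, 105, 113, 119]
```

Call:
carry_out:
  moves:
    - {"slide":[0,0,0.4],"yaw":0}
    - {"slide":[0,0,0.4],"yaw":0}
    - {"slide":[0,0,0.4],"yaw":0}
    - {"slide":[0,0,0.3],"yaw":0}
    - {"slide":[0,0,0.27],"yaw":0}
    - {"slide":[0,0,0],"yaw":0}
    - {"slide":[0,0,0],"yaw":0}

```text
time: 6.6
tool_pos: [0.5297, 0.3219, 0.0954]
ee_rot: [-0.198, -3.135, -0.001]
contact_force: [0.6, -0.4, -0.1]
grip_width: 1.0
grip_force: 0.0
```

Call:
carry_out:
  moves:
    - {"slide":[0,0,0],"yaw":0}
    - {"slide":[0,0,0],"yaw":0}
    - {"slide":[0,0,0],"yaw":0}
    - {"slide":[0,0,0],"yaw":0}
    - {"slide":[0,0,0],"yaw":0}
    - {"slide":[0,0,0],"yaw":0}
    - {"slide":[0,0,0],"yaw":0}
    - {"slide":[0,0,0],"yaw":0}
    - {"slide":[0,0,0],"yaw":0}
    - {"slide":[0,0,0],"yaw":0}
  hand: 1
  grip_force: 40

```text
time: 7.6
tool_pos: [0.5297, 0.3213, 0.0951]
ee_rot: [-0.199, -3.135, 0.001]
contact_force: [-0.0, -1.9, 1.5]
grip_width: 0.181
grip_force: 40.0
```

Run:
```python
from h import *
goal([.530,.3213,.095],np.pi-.126)
```

```text
t 7.6 tcp [0.5297 0.3213 0.0951] psi 3.015 tilt 0.0005 q [-0.03, 0.86, -0.89, 1.68, 0.77, 0.99, 0.25]
F [-0.03 -1.92  1.5 ] T [-0.121 -0.169  0.017] w 15.9 gf 39.9996292591095
slide units [-0.006  0.     0.003] yaw units -0.004
```

Call:
carry_out:
  moves:
    - {"slide":[0,0,-0.2],"yaw":0}
    - {"slide":[0,0,-0.4],"yaw":0}
    - {"slide":[0,0,-0.5],"yaw":0}
    - {"slide":[0,0,-0.5],"yaw":0}
    - {"slide":[0,0,-0.5],"yaw":0}
    - {"slide":[0,0,-0.4],"yaw":0}
    - {"slide":[0,0,0],"yaw":0}
    - {"slide":[0,0,0],"yaw":0}

```text
time: 8.4
tool_pos: [0.5297, 0.3216, 0.2207]
ee_rot: [0.198, 3.134, 0.0]
contact_force: [0.3, 0.8, -2.7]
grip_width: 0.175
grip_force: 40.0
```

Run:
```python
from h import *
goal([.5416,.0460,.220],np.pi+.083)
a=save("top","top2.png"); b=save("side","side2.png")
z=lambda im,x,y:cv2.resize(im[y:y+90,x:x+120,::-1],(400,300),interpolation=cv2.INTER_CUBIC)
cv2.imwrite("pics/c2.png",np.hstack([z(a,70,150),z(b,160,50)]))
```

```text
t 8.4 tcp [0.5297 0.3216 0.2207] psi 3.0152 tilt 0.001 q [0.03, 0.72, -0.99, 1.6, 0.64, 1.18, 0.34]
F [ 0.28  0.83 -2.74] T [ 0.039 -0.151 -0.024] w 15.4 gf 39.98979091644287
slide units [-0.93  -5.437  0.014] yaw units -1.499
```

View pics/c2.png

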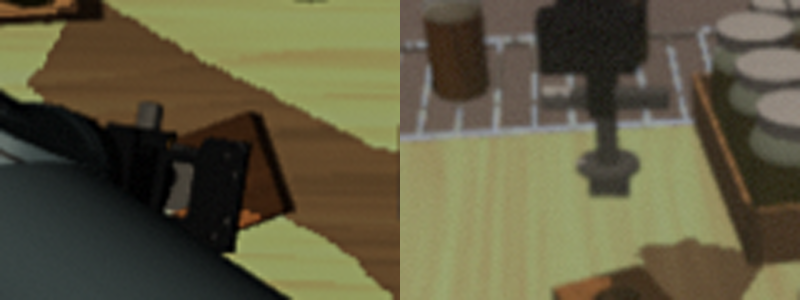

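Call:
carry_out:
  moves:
    - {"slide":[-0.05,-0.3,0],"yaw":0}
    - {"slide":[-0.1,-0.6,0],"yaw":0}
    - {"slide":[-0.13,-0.75,0],"yaw":0}
    - {"slide":[-0.13,-0.75,0],"yaw":0}
    - {"slide":[-0.13,-0.75,0],"yaw":0}
    - {"slide":[-0.13,-0.75,0],"yaw":0}
    - {"slide":[-0.13,-0.75,0],"yaw":0}
    - {"slide":[-0.08,-0.49,0],"yaw":0}
    - {"slide":[-0.05,-0.3,0],"yaw":0}
    - {"slide":[0,0,0],"yaw":-0.5}
    - {"slide":[0,0,0],"yaw":-0.5}
    - {"slide":[0,0,0],"yaw":-0.5}
    - {"slide":[0,0,0],"yaw":0}
    - {"slide":[0,0,0],"yaw":0}
    - {"slide":[0,0,0],"yaw":0}

```text
time: 10.0
tool_pos: [0.5414, 0.0463, 0.22]
ee_rot: [0.129, -3.139, -0.0]
contact_force: [-0.1, 0.0, -1.7]
grip_width: 0.178
grip_force: 40.0
```

Run:
```python
from h import *
goal([.5416,.0460,.220],np.pi+.083)
a=save("top","top3.png"); b=save("side","side3.png")
z=lambda im,x,y:cv2.resize(im[y:y+90,x:x+120,::-1],(400,300),interpolation=cv2.INTER_CUBIC)
cv2.imwrite("pics/c3.png",np.vstack([np.hstack([z(a,180,150),z(b,175,100)])]))
p=r.read_state()["tool_pos"]; print(proj("side",[p+[0,0,.009-.084],p+[0,0,.009-.059],p+[0,0,.009]]), proj("side",[.5416,.046,.106]))
```

```text
t 10.0 tcp [0.5414 0.0463 0.22  ] psi -3.0594 tilt 0.0004 q [0.63, 0.63, -1.11, 1.8, 0.63, 1.12, 0.96]
F [-0.06  0.01 -1.75] T [ 0.097 -0.128  0.007] w 15.7 gf 39.992600083351135
slide units [-0.004 -0.006  0.001] yaw units -0.005
[[233.5898148  168.82708403]
 [233.20602315 159.41585639]
 [232.25401618 135.70040335]] [[234.23161248 182.89100464]]
```

View pics/c3.png

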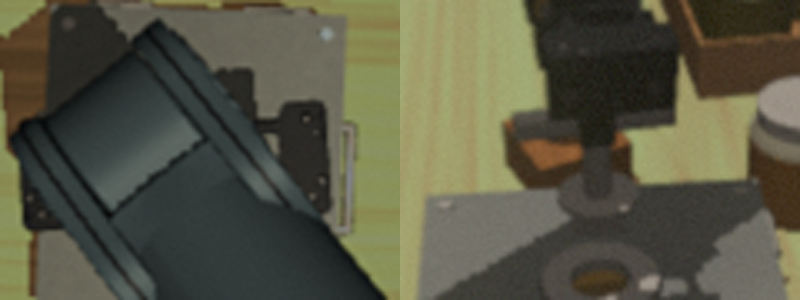

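Run:
```python
from h import *
b=cv2.imread("pics/side3.png")[105:205,190:290]
b=np.clip((b.astype(float)-15)*2.6,0,255).astype(np.uint8)
cv2.imwrite("pics/c4.png",cv2.resize(b,(600,600),interpolation=cv2.INTER_CUBIC))
```

```text
(no output)
```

View pics/c4.png

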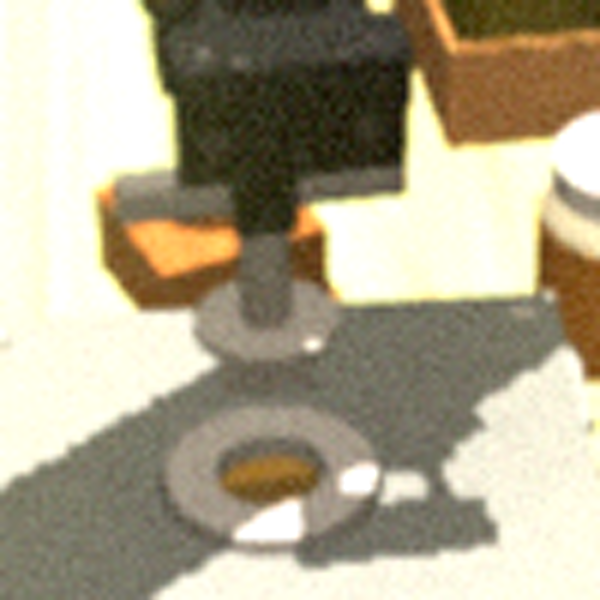

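Call:
carry_out:
  moves:
    - {"slide":[0,0,0.2],"yaw":0}
    - {"slide":[0,0,0.25],"yaw":0}
    - {"slide":[0,0,0.25],"yaw":0}
    - {"slide":[0,0,0.1],"yaw":0}
    - {"slide":[0,0,0.06],"yaw":0}
    - {"slide":[0,0,0.06],"yaw":0}
    - {"slide":[0,0,0],"yaw":0}
    - {"slide":[0,0,0],"yaw":0}

```text
time: 10.9
tool_pos: [0.5417, 0.046, 0.1745]
ee_rot: [-0.13, 3.138, 0.0]
contact_force: [0.0, -0.5, -1.9]
grip_width: 0.177
grip_force: 40.0
```

Run:
```python
from h import *
goal([.5416,.0460,.170],np.pi+.083)
```

```text
t 10.9 tcp [0.5417 0.046  0.1745] psi -3.0587 tilt 0.0005 q [0.59, 0.69, -1.05, 1.84, 0.69, 1.04, 0.91]
F [ 0.01 -0.51 -1.86] T [ 0.079 -0.108 -0.003] w 15.6 gf 39.99252676963806
slide units [0.003 0.001 0.09 ] yaw units -0.0
```

Call:
carry_out:
  moves:
    - {"slide":[0,0,0.05],"yaw":0}
    - {"slide":[0,0,0.03],"yaw":0}
    - {"slide":[0,0,0.02],"yaw":0}
    - {"slide":[0,0,0],"yaw":0}
    - {"slide":[0,0,0],"yaw":0}

```text
time: 11.4
tool_pos: [0.5415, 0.0459, 0.1692]
ee_rot: [0.13, -3.139, -0.0]
contact_force: [0.1, 1.2, -2.0]
grip_width: 0.179
grip_force: 40.0
```

Call:
carry_out:
  moves:
    - {"slide":[0,0,0.02],"yaw":0}
    - {"slide":[0,0,0.02],"yaw":0}
    - {"slide":[0,0,0],"yaw":0}
    - {"slide":[0,0,0],"yaw":0}

```text
time: 11.8
tool_pos: [0.5415, 0.0459, 0.1672]
ee_rot: [0.13, -3.139, -0.0]
contact_force: [0.8, 0.0, -2.2]
grip_width: 0.182
grip_force: 40.0
```

Call:
carry_out:
  moves:
    - {"slide":[0,0,0.03],"yaw":0}
    - {"slide":[0,0,0.03],"yaw":0}
    - {"slide":[0,0,0.03],"yaw":0}
    - {"slide":[0,0,0],"yaw":0}
    - {"slide":[0,0,0],"yaw":0}

```text
time: 12.3
tool_pos: [0.5415, 0.0459, 0.1626]
ee_rot: [0.13, -3.139, -0.0]
contact_force: [-0.3, -0.0, -2.6]
grip_width: 0.177
grip_force: 40.0
```

Call:
carry_out:
  moves:
    - {"slide":[0,0,0.04],"yaw":0}
    - {"slide":[0,0,0.04],"yaw":0}
    - {"slide":[0,0,0.03],"yaw":0}
    - {"slide":[0,0,0],"yaw":0}
    - {"slide":[0,0,0],"yaw":0}

```text
time: 12.8
tool_pos: [0.5415, 0.0459, 0.1571]
ee_rot: [0.13, -3.139, -0.0]
contact_force: [0.5, 0.1, -2.9]
grip_width: 0.177
grip_force: 40.0
```

Call:
carry_out:
  moves:
    - {"slide":[0,0,0.02],"yaw":0}
    - {"slide":[0,0,0],"yaw":0}
    - {"slide":[0,0,0],"yaw":0}

```text
time: 13.1
tool_pos: [0.5415, 0.0459, 0.1562]
ee_rot: [0.13, -3.139, -0.0]
contact_force: [-0.3, -0.7, -3.1]
grip_width: 0.178
grip_force: 40.0
```

Call:
carry_out:
  moves:
    - {"slide":[0,0,0.02],"yaw":0}
    - {"slide":[0,0,0],"yaw":0}
    - {"slide":[0,0,0],"yaw":0}

```text
time: 13.4
tool_pos: [0.5418, 0.0456, 0.1559]
ee_rot: [-0.13, 3.138, -0.002]
contact_force: [-2.1, -2.1, 5.3]
grip_width: 0.177
grip_force: 40.0
```

Call:
carry_out:
  moves:
    - {"slide":[0,0,0.02],"yaw":0}
    - {"slide":[0,0,0],"yaw":0}
    - {"slide":[0,0,0],"yaw":0}

```text
time: 13.7
tool_pos: [0.5419, 0.0455, 0.1557]
ee_rot: [-0.13, 3.138, -0.003]
contact_force: [-5.1, -4.6, 13.0]
grip_width: 0.182
grip_force: 40.0
```

Call:
carry_out:
  moves:
    - {"slide":[0,0,-0.015],"yaw":0.3}
    - {"slide":[0,0,0],"yaw":0.5}
    - {"slide":[0,0,0],"yaw":0.5}
    - {"slide":[0,0,0],"yaw":0.5}
    - {"slide":[0,0,0],"yaw":0.5}
    - {"slide":[0,0,0],"yaw":0.5}
    - {"slide":[0,0,0],"yaw":0.5}
    - {"slide":[0,0,0],"yaw":0.5}
    - {"slide":[0,0,0],"yaw":0.2}
    - {"slide":[0,0,0],"yaw":0}

```text
time: 14.7
tool_pos: [0.542, 0.0463, 0.1558]
ee_rot: [0.739, 3.052, 0.0]
contact_force: [-1.7, -0.6, 6.7]
grip_width: 0.176
grip_force: 40.0
```

Run:
```python
from h import *
goal([.5416,.0460,.156],np.pi+.083)
```

```text
t 14.7 tcp [0.542  0.0463 0.1558] psi 2.6668 tilt 0.0014 q [0.5, 0.65, -0.91, 1.85, 0.63, 0.96, 0.41]
F [-1.72 -0.56  6.68] T [-0.142  0.173  0.208] w 15.5 gf 40.000829100608826
slide units [ 0.005 -0.009 -0.004] yaw units -3.995
```

Call:
carry_out:
  moves:
    - {"slide":[0,0,0],"yaw":0.3}
    - {"slide":[0,0,0],"yaw":0.5}
    - {"slide":[0,0,0],"yaw":0.5}
    - {"slide":[0,0,0],"yaw":0.5}
    - {"slide":[0,0,0],"yaw":0.5}
    - {"slide":[0,0,0],"yaw":0.5}
    - {"slide":[0,0,0],"yaw":0.5}
    - {"slide":[0,0,0],"yaw":0.5}
    - {"slide":[0,0,0],"yaw":0.5}
    - {"slide":[0,0,0],"yaw":0.5}
    - {"slide":[0,0,0],"yaw":0.5}
    - {"slide":[0,0,0],"yaw":0.5}
    - {"slide":[0,0,0],"yaw":0.5}
    - {"slide":[0,0,0],"yaw":0.5}
    - {"slide":[0,0,0],"yaw":0.5}
    - {"slide":[0,0,0],"yaw":0.5}
    - {"slide":[0,0,0],"yaw":0.2}
    - {"slide":[0,0,0],"yaw":0}

```text
time: 16.5
tool_pos: [0.5424, 0.0462, 0.1557]
ee_rot: [2.243, 2.197, 0.002]
contact_force: [-1.0, -0.6, 5.1]
grip_width: 0.179
grip_force: 40.0
```

Run:
```python
from h import *
goal([.5416,.0460,.156],np.pi+.083)
```

```text
t 16.5 tcp [0.5424 0.0462 0.1557] psi 1.5502 tilt 0.0021 q [0.33, 0.56, -0.66, 1.86, 0.44, 0.87, -0.56]
F [-0.97 -0.64  5.14] T [-0.232 -0.094  0.222] w 15.7 gf 40.00056982040405
slide units [-0.003 -0.016 -0.005] yaw units -11.992
```

Call:
carry_out:
  moves:
    - {"slide":[0,0,0],"yaw":0.3}
    - {"slide":[0,0,0],"yaw":0.3}
    - {"slide":[0,0,0],"yaw":0}

```text
time: 16.8
tool_pos: [0.5425, 0.0461, 0.1558]
ee_rot: [2.334, 2.101, 0.002]
contact_force: [-0.1, -1.1, 7.1]
grip_width: 0.178
grip_force: 40.0
```

Run:
```python
from h import *
goal([.5416,.0460,.156],np.pi+.083)
```

```text
t 16.8 tcp [0.5425 0.0461 0.1558] psi 1.466 tilt 0.0021 q [0.32, 0.55, -0.64, 1.86, 0.42, 0.87, -0.63]
F [-0.08 -1.05  7.06] T [-0.207 -0.144  0.206] w 15.6 gf 40.00062704086304
slide units [-0.004 -0.017 -0.005] yaw units -12.595
```

Call:
carry_out:
  moves:
    - {"slide":[0,0,0],"yaw":0.3}
    - {"slide":[0,0,0],"yaw":0.3}
    - {"slide":[0,0,0],"yaw":0}

```text
time: 17.1
tool_pos: [0.5425, 0.0461, 0.1558]
ee_rot: [2.419, 2.002, 0.003]
contact_force: [-0.3, -0.5, 5.1]
grip_width: 0.176
grip_force: 40.0
```

Run:
```python
from h import *
goal([.5416,.0460,.156],np.pi+.083)
```

```text
t 17.1 tcp [0.5425 0.0461 0.1558] psi 1.383 tilt 0.0023 q [0.3, 0.54, -0.62, 1.86, 0.41, 0.86, -0.7]
F [-0.3  -0.49  5.12] T [-0.243 -0.231  0.436] w 15.5 gf 40.032088781945276
slide units [-0.006 -0.018 -0.005] yaw units -13.19
```

Call:
carry_out:
  moves:
    - {"slide":[0,0,0],"yaw":0.3}
    - {"slide":[0,0,0],"yaw":0.2}
    - {"slide":[0,0,0],"yaw":0}

```text
time: 17.4
tool_pos: [0.5426, 0.0461, 0.1558]
ee_rot: [2.487, 1.917, 0.003]
contact_force: [0.2, -1.3, 6.2]
grip_width: 0.183
grip_force: 41.1
```

Run:
```python
from h import *
goal([.5416,.0460,.156],np.pi+.083)
```

```text
t 17.4 tcp [0.5426 0.0461 0.1558] psi 1.3137 tilt 0.0024 q [0.29, 0.54, -0.6, 1.86, 0.4, 0.86, -0.76]
F [ 0.21 -1.31  6.23] T [-0.269 -0.164  0.477] w 16.1 gf 41.053200233727694
slide units [-0.007 -0.018 -0.004] yaw units -13.686
```

Call:
carry_out:
  moves:
    - {"slide":[0,0,0],"yaw":-0.3}
    - {"slide":[0,0,0],"yaw":0}
    - {"slide":[0,0,0],"yaw":0}
  grip_force: 10

```text
time: 17.7
tool_pos: [0.5424, 0.0462, 0.1556]
ee_rot: [2.448, 1.968, 0.003]
contact_force: [-0.4, -0.3, 5.4]
grip_width: 0.195
grip_force: 9.9
```

Call:
carry_out:
  moves:
    - {"slide":[0,0,0],"yaw":0}
    - {"slide":[0,0,0],"yaw":0}
    - {"slide":[0,0,0],"yaw":0}
    - {"slide":[0,0,0],"yaw":0}
    - {"slide":[0,0,0],"yaw":0}
    - {"slide":[0,0,0],"yaw":0}
    - {"slide":[0,0,0],"yaw":0}
    - {"slide":[0,0,0],"yaw":0}
    - {"slide":[0,0,0],"yaw":0}
    - {"slide":[0,0,0],"yaw":0}
  hand: -1

```text
time: 18.7
tool_pos: [0.5415, 0.0459, 0.155]
ee_rot: [2.449, 1.968, 0.0]
contact_force: [0.5, -0.3, -0.3]
grip_width: 1.0
grip_force: 0.0
```

Run:
```python
from h import *
goal([.5416,.0460,.256],np.pi+.083)
```

```text
t 18.7 tcp [0.5415 0.0459 0.155 ] psi 1.3536 tilt 0.0 q [0.3, 0.54, -0.61, 1.86, 0.4, 0.86, -0.73]
F [ 0.5  -0.26 -0.35] T [-0.074 -0.006 -0.015] w 88.0 gf 0.0
slide units [ 2.000e-03  1.000e-03 -2.021e+00] yaw units -13.4
```

Released cleanly. Lift, then move away to look.

Call:
carry_out:
  moves:
    - {"slide":[0,0,-0.2],"yaw":0}
    - {"slide":[0,0,-0.4],"yaw":0}
    - {"slide":[0,0,-0.5],"yaw":0}
    - {"slide":[0,0,-0.5],"yaw":0}
    - {"slide":[0,0,-0.4],"yaw":0}
    - {"slide":[0.1,0.7,0],"yaw":0}
    - {"slide":[0.1,0.7,0],"yaw":0}
    - {"slide":[0.5,0,0],"yaw":0}
    - {"slide":[0.6,0,0],"yaw":0}
    - {"slide":[0.6,0,0],"yaw":0}
    - {"slide":[0.6,0,0],"yaw":0}
    - {"slide":[0.6,0,0],"yaw":0}
    - {"slide":[0.5,0,0],"yaw":0}
    - {"slide":[0,0,0],"yaw":0}
    - {"slide":[0,0,0],"yaw":0}

```text
time: 20.2
tool_pos: [0.6486, 0.2067, 0.2553]
ee_rot: [2.448, 1.969, -0.0]
contact_force: [-0.9, -0.3, 0.5]
grip_width: 0.998
grip_force: 0.0
```

Run:
```python
from h import *
goal([.5416,.0460,.256],np.pi+.083)
a=save("top","top5.png"); b=save("side","side5.png")
z=lambda im,x,y:cv2.resize(im[y:y+90,x:x+120,::-1],(400,300),interpolation=cv2.INTER_CUBIC)
cv2.imwrite("pics/c5.png",np.hstack([z(a,180,150),z(b,175,100)]))
print(proj("side",[.5416,.046,.165]),proj("side",[.5416,.046,.106]),proj("top",[.5416,.046,.173]))
for n in("top","side"): print(n,[(o["extent"],o["confidence"]) for o in r.spot_in(n,"key_handle")[:1]])
```

```text
t 20.2 tcp [0.6486 0.2067 0.2553] psi 1.3544 tilt 0.0002 q [0.02, 0.66, -0.63, 1.4, 0.39, 1.21, -0.87]
F [-0.86 -0.26  0.48] T [-0.052 -0.03  -0.059] w 87.9 gf 0.0
slide units [-3.597 -1.4   -0.013] yaw units -13.394
[[233.35223641 161.41706067]] [[234.23161248 182.89100464]] [[235.58573323 200.44426748]]
top [([217.9, 189.6, 255.7, 210.8], 0.67)]
side [([225.6, 146.0, 245.2, 192.5], 0.69)]
```

View pics/c5.png

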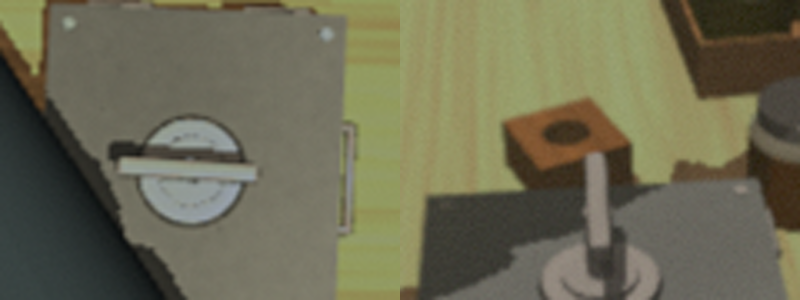

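Run:
```python
from h import *
a=cv2.imread("pics/top5.png"); g=cv2.cvtColor(a,cv2.COLOR_BGR2GRAY)
P=[]
for x in range(218,254):   # upper edge of bright bar (dark shadow/side -> bright)
    col=g[194:208,x].astype(int); k=np.argmax(np.diff(col)[:8]); P.append((x,194+k+.5))
W=at_z("top",P,.173)[:,:2]; f=cv2.fitLine(W.astype(np.float32),cv2.DIST_HUBER,0,.01,.01).ravel()
print(P[0],P[-1],np.arctan2(f[1],f[0])%np.pi)
print(r.read_state()["time"])
```

```text
(218, np.float64(196.5)) (253, np.float64(198.5)) 1.5278156
20.4
```

```bash
python3 -c "
from plant import r
print(r.sign_off())"
```

```text
the job is handed in; nothing more can be done
None
```

The job is handed in after about 20 s of robot time: the key dropped home without searching and was turned clockwise until the torque jumped at the stop. It stands upright and home in the lock with the arm clear; its final angle puts the rotor at about 1.5 rad or more, and the judge's result was not shown.

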